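Slide a circuit board home under a contact spring and start the test

ROBOT

A 7-joint arm with a two-finger parallel gripper is mounted at the origin on the work surface. World frame = base frame: x ahead of the robot, y to its left, z up, the work surface at z = 0. Lengths are in m, angles in rad, forces in N, time in s.
With the tool pointing down it reaches from about 0.425 to 0.95 m from the base axis. Payload 4.7 kg.
Tool frame: the origin (TCP) lies between the finger pads; the fingertips stand 25 mm ahead of it and the grasp point (between the pads) lies 6 mm ahead of it; x points along the fingers, z is the direction in which the jaws open and shut, and the axes are right-handed (so a half turn about x gives the same grasp; the last joint's range is limited). The gripper opens to 85 mm and grips with 20 to 120 N. Pads are 22 mm wide; open, the fingers measure 114 mm over their backs; the gripper's body (76 mm by 85 mm) begins 54 mm behind the grasp point. The pads swing forward as they close: fully open they stand 13 mm farther back than shut.
Start: joints at [-1.334, 0.469, -0.049, 1.532, 0.024, 1.141, -0.082], TCP at [0.177, 0.651, 0.232] pointing down, gripper open.
Joint ranges: [-2.59, 2.59], [-0.33, 1.99], [-1.39, 1.29], [0.1, 2.45], [-1.04, 4.18], [0.21, 1.99], [-2.66, 2.66]. Speed limits (rad/s): [2.57, 2.57, 3.14, 3.14, 3.14, 3.14, 3.14].

INTERFACE

Orientations are given as a 3x3 rotation matrix whose columns are the frame's x, y, z axes.
In Python, from rig import * gives the robot as it stands. Calls block until the motion is done:
- movep(position, orientation): joint-space move of the TCP to a pose.
- move_l(position, attitude=None, feed=0.15, until_force=None): straight line of the TCP; attitude=None keeps the orientation; feed is the mean speed in m/s. With until_force (N) it stops when the force on the tool has changed by that much, and returns True; else False.
- move_joints(angles): joint-space move.
- command_gripper(opening, newtons=None): finger opening in m; newtons is the grip in N (None keeps the last); returns when the fingers have stopped.
- sleep(seconds).
- inverse_kinematics(position, orientation): joint angles nearest the present ones, or None.
- sense(): the state.
- camera(name): name is "scene" or "top" or "wrist"; returns (picture, depth): 420x560x3 uint8, red, green, blue; 420x560 float32, m along the optical axis (not along the pixel's ray), 0 where there is no reading.
- camera_params(name): a dict with "K" (3x3 intrinsics, pixels), "position" and "rotation" of the camera in the world; the wrist camera has in their place "tool_from_camera" (4x4, takes a point from camera to tool coordinates, whose origin is the TCP and whose axes are the tool frame's). Camera axes: x right, y down, z forward; pixel columns grow to the right and rows downward; lengths in m; the calibration is good to about 2 mm. A picture is of the moment at which its call begins: read the wrist's pose just before it. camera_params takes no time and is no camera call.
A pose or a line that the arm cannot do raises Unreachable and nothing moves.
- finish_job(): hands the job in, once; it reports no verdict.
The state is a dict: "time_s": time; "joint_pos": joint angles; "qd": joint speeds; "joint_efforts": joint torques, N m; "position": TCP position; "tcp_rot": TCP orientation; "wrist_force": force on the tool from outside, world axes, zero at the start; "ft_torque": the same for the moment, N m; "finger_gap": finger opening in m.
Only numpy, scipy, OpenCV 4.12 (cv2) and the standard library are available. Lean on these libraries where they do the work, as an engineer would, in place of code of your own. Each camera call takes 0.05 s, during which the arm holds its last target.

TASK

With closed fingertips, press down hard on the black rubber pad of the green circuit board and, keeping the pressure on, slide the board forward under the copper leaf spring until its nose is fully home against the red housing. Then press the green button on the red housing fully down and let go of it. Do not grasp or lift the board, do not press the button before the board is home, do not touch the spring, and leave the other things on the bench where they are.

Things in the scene. Friction and masses are not known exactly. Their poses are not given: they have to be found in the camera images.
- fixture: Test fixture, 385 x 99 mm, fixed to the bench. Origin: centre of its underside, at bench height. x = slide direction (level, towards the red housing), y across, z up. From x = -85 to +135 mm a straight channel 63 mm wide, floor 12 mm and its two 12 mm wide rails 22 mm above the bench. Track, board and spring are slippery (friction about 0.25).
- board: Green circuit board, rigid, 220 (x, along the channel) x 60 x 6 mm, 0.08 to 0.17 kg, loose in the channel, tail in the sleeve. Origin: centre of its underside, 12 mm above the bench. x points to the nose (towards the red housing), z up. Starts 60 to 90 mm short of the end stop. Driven from above only, by the friction of fingertips pressed on its pad.
- pad (a point): Centre of the top of the black rubber pad on the board, 44 x 44 x 1.2 mm, 19.2 mm above the bench, 90 mm behind the nose. Friction about 1.2. It stays between sleeve and bridge: with the board home its centre is 35 mm short of the bridge, so one stroke is enough. A press of 15 to 22 N carries the board under the spring, 10 N may slip; at the stop the fingers just slip on the pad.
- board_nose (a point): Middle of the board's leading end face, 3 mm above its underside. Board home: this point touches the end stop.
- end_stop (a point): Point on the front face of the red housing (x = +135 to +195 mm of the fixture, 99 mm wide, 40 mm high) where the middle of the board's nose must end up, 15 mm above the bench.
- leaf (a joint): Lift of the copper leaf spring, 40 mm wide, in rad: 0 at rest, about 0.17 with the board under it. It hangs from the bridge and trails towards the housing; its round tip, at x = 113 mm of the fixture, rests 5 mm below the board's top level. It presses down with 4 to 7 N as the nose lifts it; pushing the board on then takes 5 to 9 N.
- start_button (a joint): Travel of the green push button, in m: 0 up, 0.006 fully down (about 4 N, springs back).
- start_button_top (a point): Centre of the top of the green button, diameter 26 mm, on a black collar of diameter 42 mm on the red housing; 62 mm above the bench when up; it moves straight down 6 mm.
- module_a: small green power module with a grey block and a steel socket, 42 x 26 x 16 mm, lying beside the fixture on the robot's side. Origin: centre of its underside. Leave it alone.
- module_b: small green power module with a copper block and a steel socket, 42 x 26 x 16 mm, lying beside the fixture on the far side. Origin: centre of its underside. Leave it alone.
- tweezers: black tweezers with white tips, 140 x 26 x 10 mm, lying beside the fixture on the far side. Origin: centre of its underside. Leave it alone.
- tin: round tin with a yellow label, diameter 68, 45 mm tall, standing well to the side of the fixture. Origin: centre of its underside. Leave it alone.
- spool: silver metal spool standing on its flange, diameter 60, 35 mm tall, standing well to the side of the fixture. Origin: centre of its underside. Leave it alone.
- rosin_box: cardboard box, 42 x 60 x 22 mm, standing well to the side of the fixture. Origin: centre of its underside. Leave it alone.
- flux_bottle: small bottle with red cap, diameter 36, 75 mm tall, at the left. Origin: centre of its underside. Leave it alone.
- sleeve_mouth (a point): Middle of the top edge of the mouth of the white loading sleeve, which covers the channel from x = -190 to -85 mm of the fixture, 33 mm high, closed at the back; it hides the board's tail.
- bridge (a point): Top centre of the steel bridge over the channel that carries the leaf spring: x = +80 to +90 mm of the fixture, top 47 mm above the bench. The fingers stay on the sleeve's side of it.
Mind the look-alikes: they are no part of the job. There is more than one size of the board; the job needs the larger.

How it is judged:
By the outcome, as a careful person would: the job done as asked, in the order asked, and still so for the second after the job is handed in, with the robot touching nothing.
It also fails if it takes over 51 s, if anything falls off the work surface, if the arm or the gripper's body presses on something with over 40 N, if the wrist force passes 120 N, or if a joint passes its speed limit or range.

## Working session

There is one attempt and no reset: what is moved stays moved. The work goes in short steps, each a Python script; the robot and the scene stay as the last script left them, time stands still between calls to the robot, and variables do not carry over. Pictures are saved under pics/ and viewed, and the job is handed in when it is done.

```bash
ls; mkdir -p pics; python3 - <<'E'
from rig import *
import cv2,numpy as np
s=sense();print(s['time_s'],s['position'],s['wrist_force'],s['finger_gap'])
for n in ['scene','top']:
    p,d=camera(n);cv2.imwrite(f'pics/{n}0.png',p[:,:,::-1]);np.savez(f'{n}0.npz',p=p,d=d)
    c=camera_params(n);print(n,c)
E
```

```text
pics
0.0 [0.17715081 0.65074053 0.23135061] [-0.47654525  0.41840384 -0.0020746 ] 0.08549316260705114
scene {'K': array([[488.55105891,   0.        , 280.07240836],
       [  0.        , 488.55105891, 203.11790487],
       [  0.        ,   0.        ,   1.        ]]), 'position': array([1.60444858, 0.58508538, 0.78729558]), 'rotation': array([[-0.47133019,  0.45201194, -0.75731965],
       [ 0.88194737,  0.23758131, -0.40709208],
       [-0.00408549, -0.85979086, -0.51062998]])}
top {'K': array([[525.76348784,   0.        , 279.58680897],
       [  0.        , 525.76348784, 213.06447247],
       [  0.        ,   0.        ,   1.        ]]), 'position': array([0.41818613, 0.0261514 , 1.22438332]), 'rotation': array([[ 2.86191790e-02, -9.90276009e-01,  1.36140986e-01],
       [-9.99590379e-01, -2.83352515e-02,  4.02330106e-03],
       [-1.26589435e-04, -1.36200363e-01, -9.90681303e-01]])}
```

View pics/scene0.png

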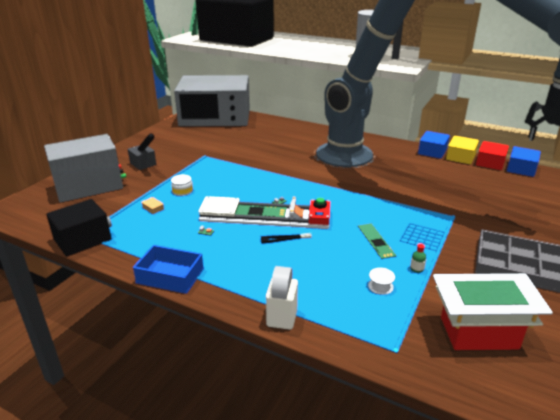

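View pics/top0.png

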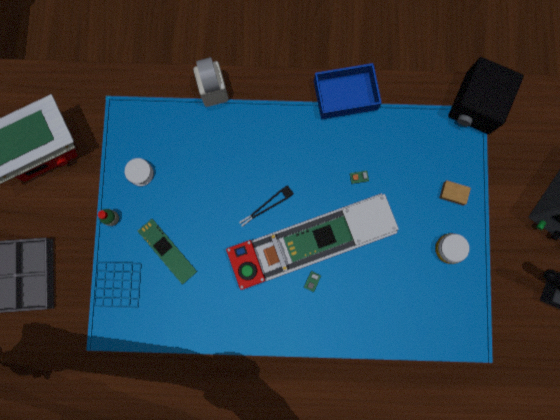

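```bash
cat > h.py <<'E'
import cv2,numpy as np
from rig import *
def ray(n,uv):
    c=camera_params(n);K=c['K'];d=c['rotation']@np.linalg.solve(K,[uv[0],uv[1],1.]);return np.array(c['position']),d
def onz(n,uv,z):
    o,d=ray(n,uv);return o+d*(z-o[2])/d[2]
def proj(n,P):
    c=camera_params(n);q=c['rotation'].T@(np.array(P)-c['position']);q=c['K']@q;return q[:2]/q[2]
def tri(a,b):
    (o1,d1),(o2,d2)=a,b
    d1=d1/np.linalg.norm(d1);d2=d2/np.linalg.norm(d2)
    t=np.linalg.lstsq(np.stack([d1,-d2],1),o2-o1,rcond=None)[0]
    p,q=o1+d1*t[0],o2+d2*t[1];return (p+q)/2,np.linalg.norm(p-q)
E
python3 - <<'E'
import cv2,numpy as np
a=cv2.imread('pics/top0.png')[185:300,215:410];cv2.imwrite('pics/topc.png',cv2.resize(a,None,fx=4,fy=4,interpolation=cv2.INTER_CUBIC))
a=cv2.imread('pics/scene0.png')[180:255,190:345];cv2.imwrite('pics/scenec.png',cv2.resize(a,None,fx=5,fy=5,interpolation=cv2.INTER_CUBIC))
E
```

```text
(no output)
```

View pics/topc.png

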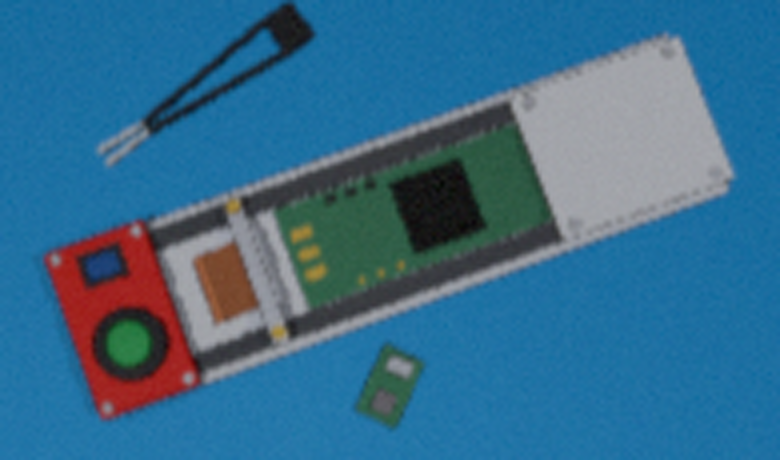

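View pics/scenec.png

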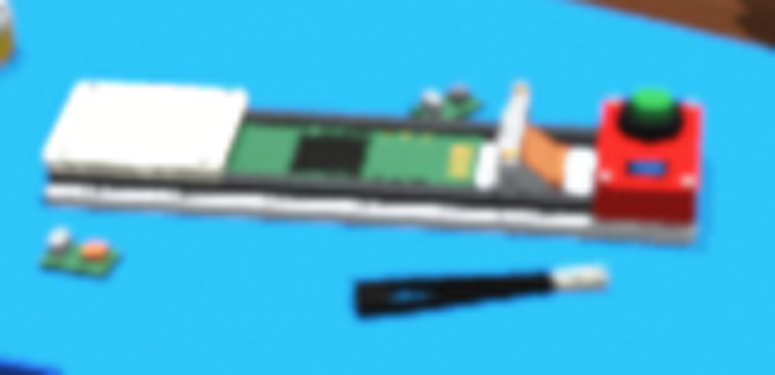

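```bash
python3 - <<'E'
from h import *
off=np.array([215,185])
def big(n):
    p=np.load(n+'0.npz')['p'];return cv2.cvtColor(p,cv2.COLOR_RGB2HSV)
def blob(m,roi):
    r=np.zeros_like(m);x0,y0,x1,y1=roi;r[y0:y1,x0:x1]=m[y0:y1,x0:x1]
    n,l,st,c=cv2.connectedComponentsWithStats(r);i=1+np.argmax(st[1:,4]);return c[i],st[i,4],cv2.minAreaRect(np.argwhere(l==i)[:,::-1].astype(np.float32))
for n,rp,rb,rs in [('top',(305,215,345,255),(225,240,270,290),(340,190,402,245)),('scene',(245,200,268,218),(308,192,335,215),(195,190,245,220))]:
    h=big(n)
    pad=cv2.inRange(h,(0,0,0),(180,255,45))
    gr=cv2.inRange(h,(45,120,60),(80,255,255))
    wh=cv2.inRange(h,(0,0,120),(180,50,255))
    for k,m,r,z in [('pad',pad,rp,.0192),('btn',gr,rb,.062),('sleeve',wh,rs,.033)]:
        c,a,q=blob(m,r);print(n,k,c,a,q,onz(n,c,z))
for k,uv,z in [('stopcornerL',(147,220),.04),('stopcornerR',(198,378),.04),('houseBackL',(45,258),.04),('houseBackR',(103,417),.04),('noseL',(276,208),.018),('noseR',(310,308),.018),('mouthL',(513,100),.033),('mouthR',(560,240),.033),('bridgeL',(233,205),.047),('bridgeR',(279,332),.047)]:
    uv=np.array(uv)/4+off;print(k,uv,onz('top',uv,z))
a=np.array([437,205])/4+off
E
python3 -c "
from rig import *;print(camera_params('wrist'));s=sense();print(s['tcp_rot'])"
```

```text
top pad [323.95280236 236.13864307] 339 ((324.0000305175781, 236.00003051757812), (18.34120750427246, 18.34120750427246), 71.56504821777344) [ 0.53317694 -0.07248346  0.0192    ]
top btn [246.6460177  270.42477876] 113 ((246.5, 270.5), (11.0, 11.0), 90.0) [0.44859983 0.09962543 0.062     ]
top sleeve [369.84053333 219.6032    ] 1875 ((369.01092529296875, 219.90509033203125), (42.034393310546875, 47.75859451293945), 70.01689910888672) [ 0.57273764 -0.17543959  0.033     ]
scene pad [255.34782609 210.39130435] 46 ((255.5, 210.0), (4.0, 11.0), 90.0) [ 0.53759363 -0.07285846  0.0192    ]
scene btn [319.91111111 200.68888889] 45 ((320.0, 200.5), (5.0, 8.0), 90.0) [0.46215488 0.10361195 0.062     ]
scene sleeve [219.00464396 205.89783282] 646 ((219.0, 206.0), (40.0, 18.0), 0.0) [ 0.5853195  -0.17063084  0.033     ]
stopcornerL [251.75 240.  ] [0.51778099 0.09203396 0.04      ]
stopcornerR [264.5 279.5] [0.43015864 0.06037795 0.04      ]
houseBackL [226.25 249.5 ] [0.4947025  0.14867989 0.04      ]
houseBackR [240.75 289.25] [0.40708725 0.11260529 0.04      ]
noseL [284. 237.] [0.52867166 0
[... 292 characters left out ...]
 0.01589532 0.047     ]
{'K': array([[293.43603397,   0.        , 277.2743241 ],
       [  0.        , 293.43603397, 210.03868586],
       [  0.        ,   0.        ,   1.        ]]), 'tool_from_camera': array([[ 1.29541182e-03, -3.24380804e-01,  9.45925693e-01,
        -1.41357292e-01],
       [ 6.92612762e-04, -9.45925968e-01, -3.24381847e-01,
         8.34073504e-02],
       [ 9.99998921e-01,  1.07536828e-03, -1.00069339e-03,
        -3.07300767e-04],
       [ 0.00000000e+00,  0.00000000e+00,  0.00000000e+00,
         1.00000000e+00]])}
[[-3.97624955e-04 -9.64881896e-01  2.62683782e-01]
 [-1.68547084e-03  2.62684076e-01  9.64880425e-01]
 [-9.99998501e-01 -5.90853194e-05 -1.73073005e-03]]
```

```bash
cat >> h.py <<'E'
def R_of(u):
    u=np.array([u[0],u[1],0.]);u/=np.linalg.norm(u);x=np.array([0,0,-1.]);return np.stack([x,u,np.cross(x,u)],1)
def wshot(name):
    s=sense();T=np.eye(4);T[:3,:3]=s['tcp_rot'];T[:3,3]=s['position'];c=camera_params('wrist');T=T@c['tool_from_camera']
    p,d=camera('wrist');cv2.imwrite(f'pics/{name}.png',p[:,:,::-1]);np.savez(name+'.npz',p=p,d=d,T=T,K=c['K'])
def wray(name,uv):
    f=np.load(name+'.npz');return f['T'][:3,3],f['T'][:3,:3]@np.linalg.solve(f['K'],[uv[0],uv[1],1.])
def wonz(name,uv,z):
    o,d=wray(name,uv);return o+d*(z-o[2])/d[2]
E
python3 - <<'E'
from h import *
u=np.array([-.369,.929,0]);R=R_of(u)
for P in [(.507,-.007,.2),(.507,-.007,.043),(.533,-.072,.043),(.449,.1,.08)]:
    print(inverse_kinematics(np.array(P),R))
command_gripper(0.0,60)
movep(np.array([.507,-.007,.2])+.06*u,R);wshot('w1')
move_l(np.array([.507,-.007,.2])-.04*u,feed=.2);wshot('w2')
s=sense();print(s['time_s'],s['position'],s['wrist_force'],s['finger_gap'])
E
```

```text
[-0.59542285  0.25504854  0.63007452  1.99154675 -0.18372087  0.9504687
  0.50476722]
[-0.43566892  0.49334989  0.46656851  2.11265112 -0.3780057   0.61530035
  0.67351295]
[-0.43553233  0.57586136  0.65171986  2.04941475 -0.54479731  0.69105575
  0.94864237]
[-0.62699089  0.34887613  0.38171113  2.19137199 -0.21610026  0.6358618
  0.28663401]
4.025 [ 0.52132002 -0.04239096  0.19965803] [ 0.16324168 -0.08069798 -0.3445835 ] 8.452476306145309e-05
```

View pics/w1.png

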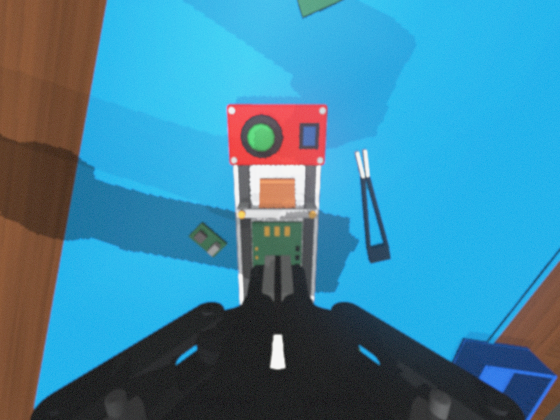

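View pics/w2.png

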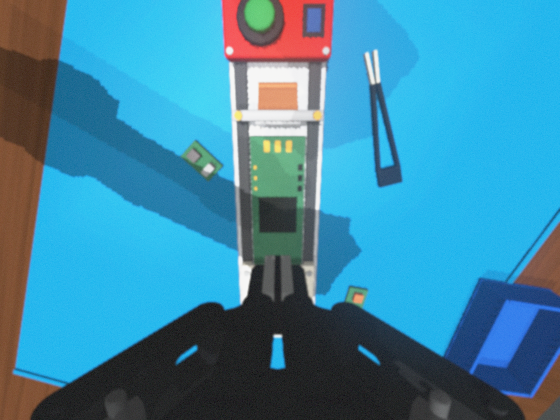

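```bash
python3 - <<'E'
from h import *
def blob(n,lo,hi,roi):
    p=np.load(n+'.npz')['p'];h=cv2.cvtColor(p,cv2.COLOR_RGB2HSV);m=cv2.inRange(h,lo,hi);r=np.zeros_like(m);x0,y0,x1,y1=roi;r[y0:y1,x0:x1]=m[y0:y1,x0:x1]
    k,l,st,c=cv2.connectedComponentsWithStats(r);i=1+np.argmax(st[1:,4]);return c[i],st[i]
pad=blob('w2',(0,0,0),(180,255,60),(255,194,302,236));print('pad',pad,wonz('w2',pad[0],.0192))
b1=blob('w1',(45,120,60),(80,255,255),(240,110,285,165));b2=blob('w2',(45,120,60),(80,255,255),(236,0,285,40))
print(b1,b2);print('btn',tri(wray('w1',b1[0]),wray('w2',b2[0])),wonz('w1',b1[0],.062))
# pad height: top + wrist
print('pad tri',tri(wray('w2',pad[0]),ray('top',(323.95,236.14))))
# screws of bridge, housing front corners both views
for n in ['w1','w2']:
    p=np.load(n+'.npz')['p'];h=cv2.cvtColor(p,cv2.COLOR_RGB2HSV)
    m=cv2.inRange(h,(0,170,100),(8,255,255))|cv2.inRange(h,(172,170,100),(180,255,255))
    m[:, :215]=0;m[:,345:]=0;m[200:]=0
    ys,xs=np.nonzero(m);print(n,xs.min(),xs.max(),ys.min(),ys.max())
    for side in (slice(0,278),slice(278,560)):
        g=cv2.inRange(h,(15,120,100),(35,255,255));
        print('front', ys.max())
    a=p[30:240,200:360] if n=='w2' else p[90:290,200:360]
    cv2.imwrite(f'pics/{n}c.png',cv2.resize(a[:,:,::-1],None,fx=2.8,fy=2.8,interpolation=cv2.INTER_CUBIC))
E
```

```text
pad (array([275.31283139, 217.58324496]), array([259, 199,  37,  33, 943], dtype=int32)) [ 0.53257788 -0.07790848  0.0192    ]
(array([260.21933086, 136.86245353]), array([248, 124,  26,  27, 538], dtype=int32)) (array([258.43498452,  12.83591331]), array([245,   0,  28,  29, 646], dtype=int32))
btn (array([0.44813014, 0.09841348, 0.0593642 ]), np.float64(0.00030779376235197777)) [0.44832657 0.09873879 0.062     ]
pad tri (array([ 0.53063377, -0.07093054,  0.03906913]), np.float64(0.0012934365731168893))
w1 228 324 105 164
front 164
front 164
w2 223 332 0 57
front 57
front 57
```

View pics/w2c.png

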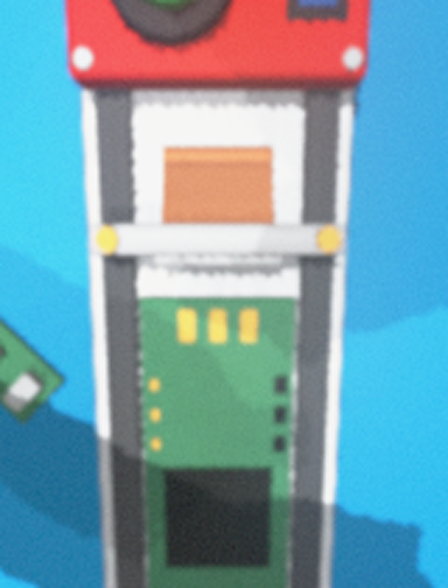

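```bash
python3 - <<'E'
from h import *
c=lambda a,b:np.array([a,b])/2.8+[200,30]
g={}
for k,uv,z in [('pad',c(217.5,517.5),.0192),('padL',c(165,517),.0192),('padR',c(270,517),.0192),('padF',c(217.5,468),.0192),('padB',c(217.5,567),.0192),('frL',c(68,82),.04),('frR',c(368,82),.04),('noseL',c(140,298),.018),('noseR',c(297,298),.018),('brL',c(107,239),.047),('brR',c(328,239),.047)]:
    g[k]=wonz('w2',uv,z);print(k,g[k].round(4))
print('padtri',tri(wray('w2',c(217.5,517.5)),ray('top',(323.95,236.14))))
st=(g['frL']+g['frR'])/2;no=(g['noseL']+g['noseR'])/2;a=g['frL']-g['frR']
print('across',a/np.linalg.norm(a),np.linalg.norm(a));u=np.array([-.3,0.95])
v=st-g['pad'];v[2]=0;print('pad->stop',v/np.linalg.norm(v),np.linalg.norm(v),'nose->stop',np.linalg.norm((st-no)[:2]))
v=st-(g['brL']+g['brR'])/2;print('br->stop',np.linalg.norm(v[:2]))
E
```

```text
pad [ 0.5339 -0.0737  0.0192]
padL [ 0.5135 -0.0816  0.0192]
padR [ 0.5541 -0.0654  0.0192]
padF [ 0.5259 -0.0538  0.0192]
padB [ 0.5422 -0.0945  0.0192]
frL [0.4287 0.0566 0.04  ]
frR [0.5205 0.0932 0.04  ]
noseL [ 0.4733 -0.0022  0.018 ]
noseR [0.5291 0.0201 0.018 ]
brL [0.4577 0.0153 0.047 ]
brR [0.5277 0.0432 0.047 ]
padtri (array([ 0.53294023, -0.07202527,  0.02427318]), np.float64(0.0005049006471452296))
across [-0.92878567 -0.3706173   0.        ] 0.09882829601437047
pad->stop [-0.37028127  0.92891968  0.        ] 0.16000148400317826 nose->stop 0.07111969549373827
br->stop 0.049104545743546286
```

```bash
python3 - <<'E'
from h import *
u=np.array([-.3705,.9288,0]);R=R_of(u)
P=np.array([.5337,-.0734,0])-.004*u
movep(P+[0,0,.075],R)
f0=sense()['wrist_force'];print('f0',f0)
r=move_l(P+[0,0,.038],feed=.012,until_force=12)
s=sense();print(r,s['time_s'],s['position'],s['wrist_force'])
sleep(.2);s=sense();print(s['position'],s['wrist_force'])
wshot('w3')
E
```

```text
f0 [0.44610943 0.39552299 1.02624976]
False 7.8417 [ 0.53519565 -0.07710288  0.03801824] [-0.58627438  0.20932628  0.11068998]
[ 0.53518608 -0.07711025  0.03799584] [ 0.45065299 -0.61027055 -0.58324942]
```

View pics/w3.png

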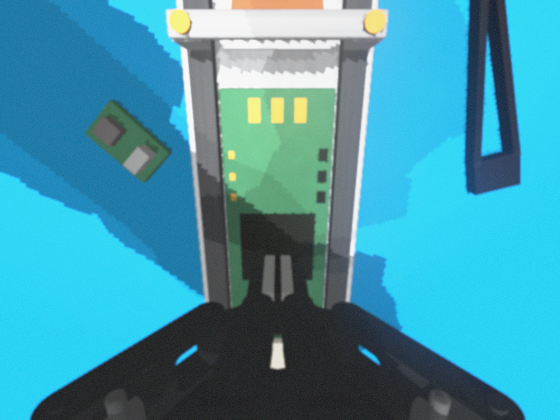

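```bash
python3 - <<'E'
from h import *
f=np.load('w3.npz');d=f['d'];K=f['K'];T=f['T']
for u,v in [(250,225),(305,225),(250,250),(255,270),(305,270),(270,260),(286,260),(270,280),(286,280),(278,150),(195,150),(120,250),(270,296)]:
    z=d[v,u];q=T[:3,:3]@(np.linalg.solve(K,[u,v,1])*z)+T[:3,3];print(u,v,z,q.round(4))
s=sense();print(s['finger_gap'],s['joint_efforts'])
E
```

```text
250 225 0.1728437 [ 0.5132 -0.0658  0.0188]
305 225 0.17267936 [ 0.5433 -0.0537  0.0189]
250 250 0.1780974 [ 0.5188 -0.0811  0.0188]
255 270 0.1474781 [ 0.5222 -0.0751  0.0497]
305 270 0.18217951 [ 0.5552 -0.0812  0.0192]
270 260 0.15064059 [ 0.5279 -0.0693  0.0452]
286 260 0.0 [5.042e-01 1.000e-04 1.794e-01]
270 280 0.1318059 [ 0.5281 -0.0685  0.0649]
286 280 0.13193479 [ 0.5348 -0.0659  0.0648]
278 150 0.15956825 [ 0.5123 -0.0193  0.0178]
195 150 0.16610432 [ 0.4691 -0.0375  0.0112]
120 250 0.19767317 [ 0.4391 -0.1226  0.0012]
270 296 0.12347443 [ 0.5289 -0.0701  0.0743]
0.0001439854885927534 [-1.14860914e-04 -4.24474025e+01  6.03390321e+00 -1.45384187e+01
  7.49881030e-03  9.54922398e-04  5.22487099e-06]
```

```bash
python3 - <<'E'
from h import *
f=np.load('w3.npz');d=f['d'];K=f['K'];T=f['T']
for u in (266,269,272,284,288):
  for v in range(236,266,3):
    z=d[v,u];q=T[:3,:3]@(np.linalg.solve(K,[u,v,1])*z)+T[:3,3];print(u,v,round(float(z),4),q.round(4))
E
python3 -c "
import cv2;a=cv2.imread('pics/w3.png')[200:310,220:340];cv2.imwrite('pics/w3c.png',cv2.resize(a,None,fx=5,fy=5))"
```

```text
266 236 0.1747 [ 0.5245 -0.0687  0.0191]
266 239 0.1755 [ 0.5252 -0.0706  0.019 ]
266 242 0.1751 [ 0.5258 -0.072   0.02  ]
266 245 0.1766 [ 0.5266 -0.0742  0.0192]
266 248 0.1766 [ 0.5272 -0.0758  0.0198]
266 251 0.1781 [ 0.528  -0.0781  0.019 ]
266 254 0.1778 [ 0.5286 -0.0795  0.0199]
266 257 0.1529 [ 0.5258 -0.0698  0.0427]
266 260 0.1491 [ 0.5258 -0.0694  0.0466]
266 263 0.147 [ 0.526  -0.0697  0.049 ]
269 236 0.1742 [ 0.5261 -0.0679  0.0196]
269 239 0.1742 [ 0.5267 -0.0694  0.0202]
269 242 0.1756 [ 0.5275 -0.0716  0.0195]
269 245 0.1761 [ 0.5282 -0.0734  0.0196]
269 248 0.1771 [ 0.529  -0.0754  0.0193]
269 251 0.178 [ 0.5297 -0.0774  0.0191]
269 254 0.1792 [ 0.5305 -0.0795  0.0186]
269 257 0.1534 [ 0.5273 -0.0694  0.0422]
269 260 0.1502 [ 0.5274 -0.0693  0.0456]
269 263 0.1461 [ 0.5272 -0.0687  0.0498]
272 236 0.1746 [ 0.5278 -0.0674  0.0193]
272 239 0.1754 [ 0.5285 -0.0693  0.0191]
272 242 0.1767 [ 0.5293 -0.0714  0.0185]
272 245 0.1758 [ 0.5298 -0.0726  0.0199]
272 248 0.1757 [ 0.5304 -0.0741  0.0206]
272 251 0.1779 [ 0.5314 -0.0766  0.0192]
272 254 0.1784 [ 0.5321 -0.0785  0.0
[... 245 characters left out ...]
0196]
284 245 0.1771 [ 0.5367 -0.0704  0.0187]
284 248 0.1768 [ 0.5373 -0.0719  0.0196]
284 251 0.1782 [ 0.5382 -0.0741  0.0189]
284 254 0.178 [ 0.5388 -0.0755  0.0197]
284 257 0.1532 [ 0.5345 -0.0664  0.0424]
284 260 0.1488 [ 0.5342 -0.0658  0.0469]
284 263 0.1486 [ 0.5347 -0.0671  0.0475]
288 236 0.1742 [ 0.5365 -0.0637  0.0196]
288 239 0.1744 [ 0.5372 -0.0653  0.02  ]
288 242 0.1751 [ 0.5379 -0.0672  0.02  ]
288 245 0.1766 [ 0.5389 -0.0693  0.0192]
288 248 0.1774 [ 0.5397 -0.0712  0.019 ]
288 251 0.1771 [ 0.5403 -0.0727  0.0199]
288 254 0.1789 [ 0.5413 -0.0751  0.0189]
288 257 0.1525 [ 0.5363 -0.0653  0.0431]
288 260 0.1508 [ 0.5365 -0.0659  0.0451]
288 263 0.147 [ 0.5362 -0.0656  0.049 ]
```

View pics/w3c.png

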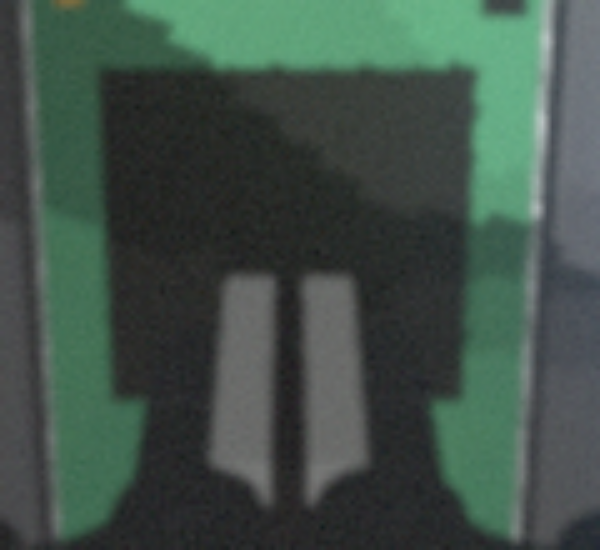

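```bash
python3 - <<'E'
from h import *
f=np.load('w3.npz');d=f['d'];K=f['K'];T=f['T']
s=sense();R=s['tcp_rot'];p0=s['position']
for u in (278,):
  for v in range(230,300,4):
    z=d[v,u];q=T[:3,:3]@(np.linalg.solve(K,[u,v,1])*z)+T[:3,3];print(u,v,round(float(z),4),q.round(4),(R.T@(q-p0)).round(4))
P=p0+R@[.025,.011,0];q=T[:3,:3].T@(P-T[:3,3]);print('nominal tip px',(K@q)[:2]/q[2], P)
P=p0+R@[-.003,.011,0];q=T[:3,:3].T@(P-T[:3,3]);print('-3 tip px',(K@q)[:2]/q[2], P)
E
```

```text
278 230 0.173 [ 0.5296 -0.0623  0.0196] [0.0184 0.0158 0.0003]
278 234 0.1752 [ 0.5307 -0.0652  0.0184] [0.0197 0.0127 0.0003]
278 238 0.1747 [ 0.5315 -0.0671  0.0196] [0.0185 0.0106 0.0003]
278 242 0.1765 [ 0.5326 -0.07    0.0186] [0.0194 0.0076 0.0003]
278 246 0.1764 [ 0.5335 -0.072   0.0195] [0.0185 0.0054 0.0003]
278 250 0.1774 [ 0.5345 -0.0746  0.0194] [0.0186 0.0026 0.0003]
278 254 0.1784 [ 0.5355 -0.0771  0.0193] [ 0.0187 -0.0001  0.0003]
278 258 0.1518 [ 0.5316 -0.0674  0.0439] [-0.0058  0.0104  0.0003]
278 262 0.1477 [ 0.5315 -0.0674  0.0482] [-0.0101  0.0104  0.0002]
278 266 0.143 [ 0.5313 -0.0669  0.053 ] [-0.015   0.0109  0.0002]
278 270 0.1406 [ 0.5316 -0.0675  0.0557] [-0.0177  0.0103  0.0002]
278 274 0.1374 [ 0.5316 -0.0676  0.0591] [-0.0211  0.0102  0.0002]
278 278 0.1337 [ 0.5315 -0.0674  0.063 ] [-0.025   0.0104  0.0002]
278 282 0.1309 [ 0.5316 -0.0675  0.066 ] [-0.028   0.0102  0.0002]
278 286 0.1283 [ 0.5316 -0.0677  0.0688] [-0.0308  0.0101  0.0002]
278 290 0.1256 [ 0.5316 -0.0678  0.0717] [-0.0337  0.01    0.0002]
278 294 0.1222 [ 0.5315 -0.0674  0.0752] [-0.0372  0.0104  0.0002]
278 298 0.1229 [ 0.5322 -0.0693  0.0751] [-0.037   0.0083  0.0002]
nominal tip px [277.48106767 233.05304539] [ 0.53108704 -0.06690006  0.01302249]
-3 tip px [277.51248071 254.31549565] [ 0.53108716 -0.06690016  0.04102249]
```

```bash
python3 - <<'E'
from h import *
s=sense();p=s['position'];print(s['wrist_force'])
r=move_l(np.array([p[0],p[1],.012]),feed=.012,until_force=12)
s=sense();print(r,s['time_s'],s['position'],s['wrist_force'])
sleep(.2);s=sense();print(s['position'],s['wrist_force'])
wshot('w4')
E
```

```text
[0.45559584 0.63684057 0.20712511]
True 9.4917 [ 0.53519518 -0.07711404  0.02041023] [-0.49552558  0.40097636  5.02557738]
[ 0.53523605 -0.07710013  0.02043402] [-0.26411344  0.53637007  5.11162511]
```

View pics/w4.png

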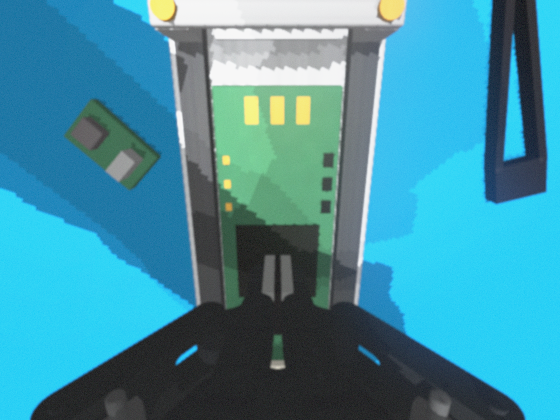

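```bash
python3 - <<'E'
from h import *
s=sense();p=s['position'].copy();z=p[2]
for i in range(12):
    z-=.0005
    move_l(np.array([p[0],p[1],z]),feed=.01);sleep(.05)
    s=sense();f=s['wrist_force'];print(round(z,5),s['position'].round(5),f.round(1),round(s['time_s'],2))
    if f[2]>17.5: break
E
```

```text
0.0199 [ 0.53536 -0.07712  0.02041] [-1.   0.4  5.3] 10.04
0.0194 [ 0.53536 -0.07716  0.02038] [-2.8  0.4 10.9] 10.34
0.0189 [ 0.53539 -0.07714  0.02035] [-3.7  2.  14.7] 10.64
0.0184 [ 0.5354  -0.07714  0.02032] [-5.6  1.  19.4] 10.94
```

```bash
cat > slide.py <<'E'
from h import *
import sys,json
u=np.array([-.3705,.9288,0])
def slide(ds,z,p0,zt=19.):
    for d in ds:
        move_l(np.array([p0[0],p0[1],0])+d*u+[0,0,z],feed=.03)
        s=sense();f=s['wrist_force'];a=(s['position']-p0)@u
        print(f"{d:.3f} got {a:.4f} z {s['position'][2]:.4f} zc {z:.4f} Fz {f[2]:.1f} Fu {f@u:.1f} t {s['time_s']:.2f}")
        if abs(f[2]-zt)>1: z-=np.clip((zt-f[2])/9000,-.0007,.0007)
    return z
E
python3 - <<'E'
from slide import *
p0=np.array([.5352,-.0771,0])
z=slide([.004,.008,.014,.020],.0184,p0)
print(z);wshot('w5')
E
```

```text
0.004 got 0.0020 z 0.0204 zc 0.0184 Fz 14.5 Fu -0.7 t 11.22
0.008 got 0.0043 z 0.0204 zc 0.0179 Fz 15.2 Fu -3.7 t 11.51
0.014 got 0.0093 z 0.0203 zc 0.0175 Fz 16.8 Fu -4.8 t 11.86
0.020 got 0.0149 z 0.0203 zc 0.0172 Fz 19.5 Fu -5.3 t 12.21
0.01724644841195667
```

View pics/w5.png

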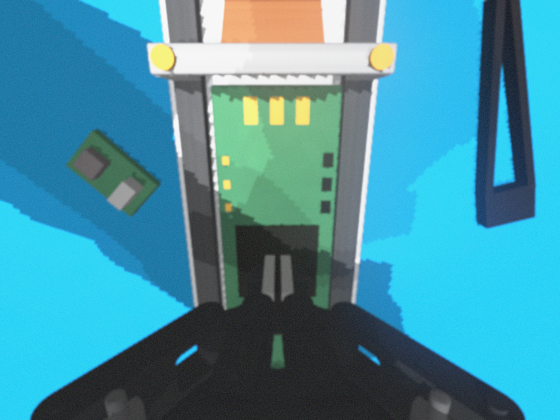

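```bash
python3 - <<'E'
from slide import *
p0=np.array([.5352,-.0771,0])
z=slide([.026,.032,.038,.044,.050],.01725,p0,20.)
print(z);wshot('w6')
E
```

```text
0.026 got 0.0210 z 0.0203 zc 0.0173 Fz 20.6 Fu -5.2 t 12.61
0.032 got 0.0269 z 0.0203 zc 0.0173 Fz 20.7 Fu -5.1 t 12.96
0.038 got 0.0330 z 0.0203 zc 0.0173 Fz 20.1 Fu -5.9 t 13.31
0.044 got 0.0389 z 0.0203 zc 0.0173 Fz 21.4 Fu -6.2 t 13.66
0.050 got 0.0453 z 0.0203 zc 0.0174 Fz 20.5 Fu -5.2 t 14.01
0.017405886551608008
```

View pics/w6.png

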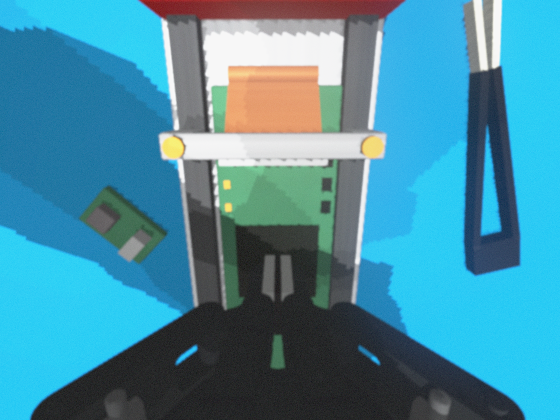

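```bash
python3 - <<'E'
from slide import *
p0=np.array([.5352,-.0771,0])
z=slide([.054,.058,.062,.066,.070,.074],.0174,p0,20.5)
print(z);wshot('w7')
E
```

```text
0.054 got 0.0468 z 0.0203 zc 0.0174 Fz 16.7 Fu -10.3 t 14.34
0.058 got 0.0496 z 0.0203 zc 0.0170 Fz 19.9 Fu -12.2 t 14.62
0.062 got 0.0546 z 0.0203 zc 0.0170 Fz 22.1 Fu -9.9 t 14.91
0.066 got 0.0594 z 0.0203 zc 0.0172 Fz 21.5 Fu -8.4 t 15.19
0.070 got 0.0637 z 0.0203 zc 0.0173 Fz 19.6 Fu -8.3 t 15.47
0.074 got 0.0677 z 0.0203 zc 0.0173 Fz 20.9 Fu -9.5 t 15.76
0.017271954969953335
```

View pics/w7.png

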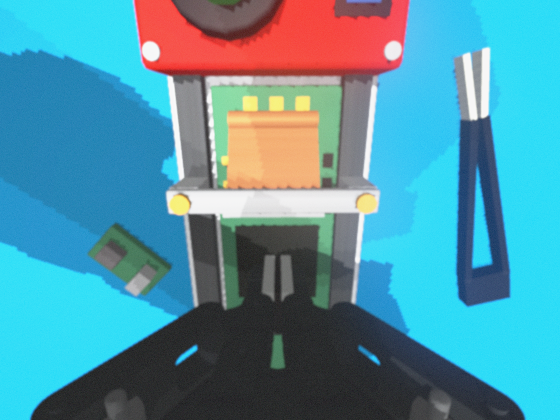

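```bash
python3 - <<'E'
from slide import *
p0=np.array([.5352,-.0771,0])
z=slide([.077,.080,.083,.086,.089,.092],.0173,p0,20.5)
print(z);wshot('w8')
E
```

```text
0.077 got 0.0707 z 0.0203 zc 0.0173 Fz 21.2 Fu -9.6 t 16.06
0.080 got 0.0723 z 0.0203 zc 0.0173 Fz 19.1 Fu -13.4 t 16.31
0.083 got 0.0739 z 0.0203 zc 0.0171 Fz 17.6 Fu -15.0 t 16.56
0.086 got 0.0754 z 0.0203 zc 0.0168 Fz 19.3 Fu -17.6 t 16.81
0.089 got 0.0784 z 0.0203 zc 0.0167 Fz 19.6 Fu -17.8 t 17.06
0.092 got 0.0816 z 0.0203 zc 0.0167 Fz 19.7 Fu -16.8 t 17.31
0.016683986995957654
```

View pics/w8.png

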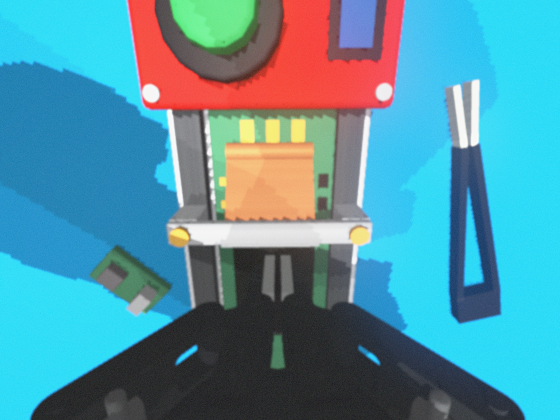

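```bash
python3 - <<'E'
from h import *
u=np.array([-.3705,.9288,0])
p=sense()['position'].copy()
move_l(np.array([p[0],p[1],.030])+.002*u,feed=.02)
s=sense();print(s['position'],s['wrist_force'])
move_l(np.array([p[0],p[1],.12])-.0*u,feed=.12)
wshot('w9')
p,d=camera('top');cv2.imwrite('pics/top1.png',p[:,:,::-1])
a=p[185:300,215:410,::-1];cv2.imwrite('pics/top1c.png',cv2.resize(a,None,fx=4,fy=4,interpolation=cv2.INTER_CUBIC))
s=sense();print(s['time_s'],s['position'],s['wrist_force'])
E
```

```text
[0.5069996  0.00192218 0.02987535] [ 0.22075758 -0.04694921 -0.3091925 ]
19.3083 [ 5.07252652e-01 -5.86977468e-05  1.19151037e-01] [ 0.45862462  0.52174894 -0.02509664]
```

View pics/w9.png

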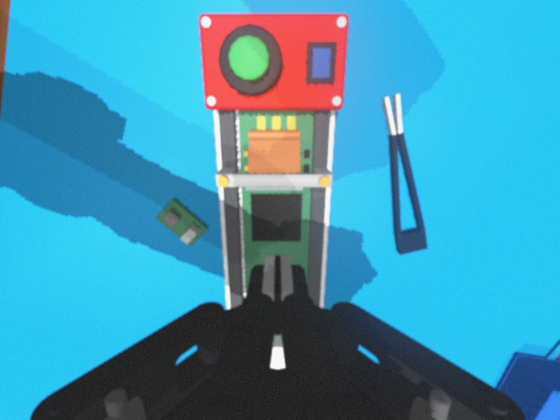

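View pics/top1c.png

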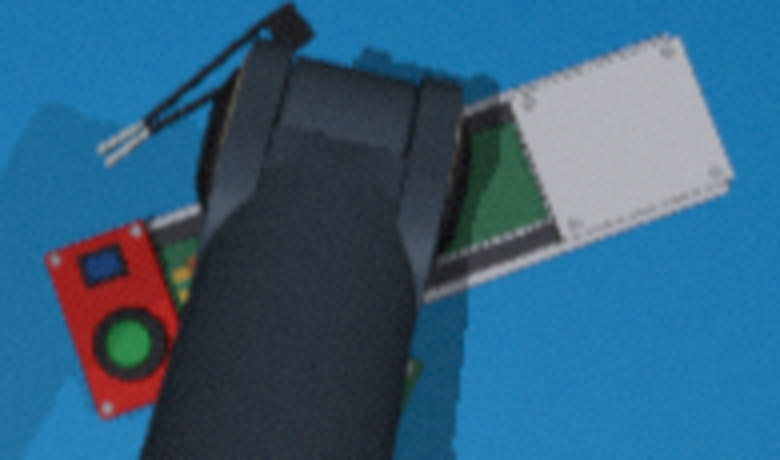

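```bash
python3 - <<'E'
from h import *
a=cv2.imread('pics/w9.png')[90:250,200:360];cv2.imwrite('pics/w9c.png',cv2.resize(a,None,fx=3.7,fy=3.7,interpolation=cv2.INTER_CUBIC))
u=np.array([-.3705,.9288,0]);pad0=np.array([.5337,-.0734,0])
pd=wonz('w9',(276.5,216.5),.0192);fr=(wonz('w9',(207,109),.04)+wonz('w9',(343,109),.04))/2
print(pd,(pd-pad0)@u,(fr-pd)@u)
E
```

```text
[ 0.50850562 -0.00567592  0.0192    ] 0.07223664002876456 0.08912809554627818
```

View pics/w9c.png

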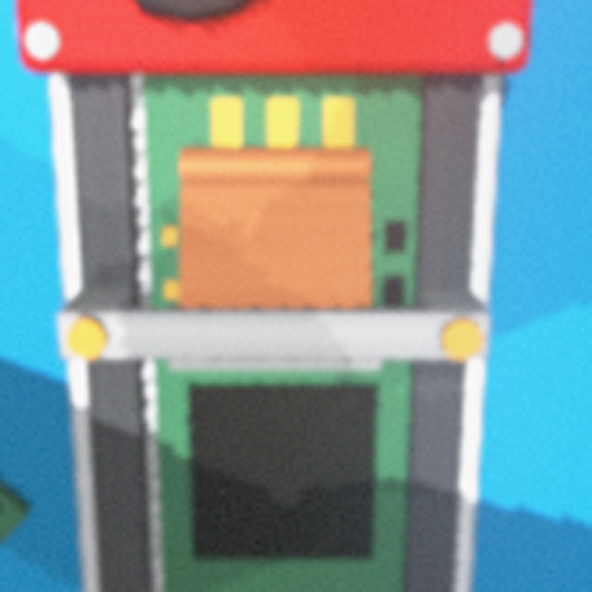

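```bash
python3 - <<'E'
from h import *
b=wonz('w9',(248,57.5),.062);print(b)
u=np.array([-.3705,.9288,0]);R=R_of(u)
B=np.array([.4482,.0986,0])
p=sense()['position']
move_l(B+[0,0,.12],R,feed=.15)
move_l(B+[0,0,.068],R,feed=.08)
s=sense();print(s['position'],s['wrist_force'],s['time_s'])
r=move_l(B+[0,0,.050],feed=.015,until_force=9)
s=sense();print(r,s['position'],s['wrist_force'],s['time_s'])
wshot('w10')
E
```

```text
[0.44859279 0.09821825 0.062     ]
[0.44854981 0.09846999 0.06816224] [0.11006926 0.24688931 0.47019252] 21.025
True [0.44838409 0.09877563 0.05710807] [-2.02564665 -0.28967716  7.46877106] 21.8083
```

View pics/w10.png

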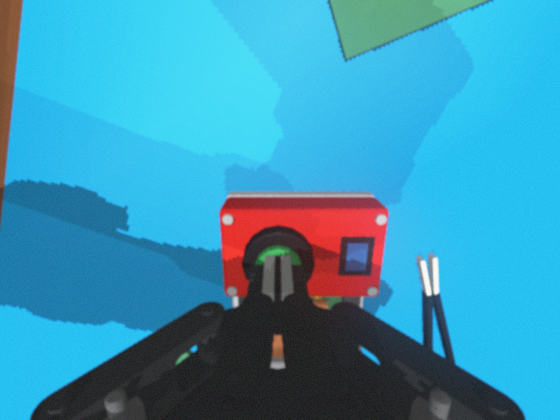

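```bash
python3 - <<'E'
from h import *
p=sense()['position'].copy()
for i in range(4):
    move_l(np.array([p[0],p[1],p[2]-.0006*(i+1)]),feed=.01);s=sense();print(s['position'],s['wrist_force'])
    if s['wrist_force'][2]>14:break
sleep(.3);s=sense();print(s['position'],s['wrist_force'])
move_l(np.array([p[0],p[1],.075]),feed=.03)
wshot('w11')
move_l(np.array([p[0],p[1],.2]),feed=.15)
movep(np.array([.507,-.007,.2])+.06*np.array([-.3705,.9288,0]),R_of((-.3705,.9288)));wshot('w12')
s=sense();print(s['time_s'],s['wrist_force'])
E
```

```text
[0.44839735 0.09875426 0.05702832] [-2.46651644 -0.24958156 11.72313427]
[0.44842344 0.09878714 0.05691922] [-5.94298634 -0.40961278 17.50532363]
[0.44845037 0.09877944 0.05691194] [-4.51257703 -0.21611449 16.31917741]
24.8833 [-0.49739049  0.34353574 -0.50692493]
```

View pics/w12.png

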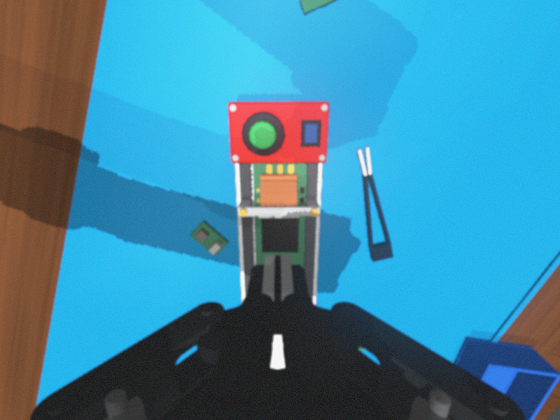

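```bash
python3 - <<'E'
from h import *
for n,(u,v) in (('w1',(260,137)),('w12',(263,135))):
    f=np.load(n+'.npz');w=f['d'][v-4:v+5,u-4:u+5];z=np.median(w[w>0]);q=f['T'][:3,:3]@(np.linalg.solve(f['K'],[u,v,1])*z)+f['T'][:3,3];print(n,q)
finish_job()
print(sense()['time_s'])
E
```

```text
w1 [0.44818129 0.0985445  0.06197577]
w12 [0.44961345 0.09851647 0.06187768]
the job is handed in; nothing more can be done
the job is handed in; nothing more can be done
```

The board is home against the red housing, the button has been pressed fully down and released, and the job was handed in at about 25 s of the 51 s allowed.

**Board choice:** I took the large board in the fixture channel, which carries the black rubber pad. I ruled out the loose green board lying on the mat and the two small modules.

**Slide:** I kept about 15 to 22 N on the pad with closed fingertips. The board followed the fingers until they slipped at about 17 N against the stop. The pictures show:
- The pad moved about 72 mm.
- It sits 89 mm behind the housing face, where 90 mm is nominal and the measurement is good to about 1 to 2 mm.
- No gap is visible at the nose.

**Button:** I pressed it until it went solid, at 16 to 17 N with about 6 mm of travel. After release, its depth reads 61.9 mm, the same height as before the press. Nothing near the fixture looked moved in the wrist picture. I did not check the other bench items again after the job.

**Disagreements:**
- The fingertips ended about 1 mm beyond the TCP (about 3 mm short of it in the wrist picture), not the stated 25 mm ahead. My first descent therefore stopped above the pad, and I found contact by force instead.
- A rough two-view height for the pad, from a bad colour mask, gave 39 mm. Redone with picked corners it was 24 mm, while the depth reading and the contact agreed with 19 mm.
- The last overhead picture, taken before the button press, was partly blocked by the arm.

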